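Bank a coin roll and refit the cash box lid under its lip

ROBOT

A 6-joint arm with a two-finger parallel gripper is mounted at the origin on a cart in front of the work surface, level with it; the furniture and walls round the work are solid. World frame = base frame: x ahead of the robot, y to its left, z up, the work surface at z = 0. Lengths are in mm, angles in degrees, forces in N, time in s.
With the tool pointing down it reaches from about 350 to 850 mm from the base axis. Payload 8.1 kg.
Tool frame: the origin (TCP) lies midway between the tips of the shut fingers; the grasp point (between the pads) lies 19 mm behind it; z points along the fingers, y is the line along which they close (so a half turn about z gives the same grasp; the last joint's range is limited). The gripper opens to 85 mm and grips with 20 to 120 N. Pads are 22 mm wide; open, the fingers measure 114 mm over their backs; the gripper's body (76 mm by 85 mm) begins 54 mm behind the grasp point. The pads swing forward as they close: fully open they stand 13 mm farther back than shut.
Start: joints at [-68.606, 7.471, 85.268, -0, 87.261, -4.893], TCP at [265.743, -537.946, 231.292] pointing down, gripper open.
Joint ranges: [-169.43, 169.43], [-51.17, 129.36], [1.28, 143.12], [-76.62, 256.62], [0, 156.53], [-152.29, 152.29]. Speed limits (degrees/s): [136.94, 136.94, 159.86, 180, 180, 180].

INTERFACE

Orientations are given as [roll, pitch, yaw] about the fixed x, y, z axes, in that order (R = Rz(yaw) Ry(pitch) Rx(roll)).
In Python, from bench import r, eyes, probe_bus gives the robot as it stands (r), with the cameras (eyes) and the readings (probe_bus).
- The arm moves only by the shell command python3 steer.py 'ROWS' [FORCE]. ROWS is rows parted by semicolons, their numbers by spaces, 1 to 8 of them, each of 7 numbers: a rotation vector rx, ry, rz in degrees, then dx, dy, dz in mm, then the finger opening in mm; each row is the pose to reach, as a shift and turn from the pose commanded when the command began, along the tool's axes at that moment; what a row does not reach only later rows make up. A row lasts 1/8 s, in which the tool goes at most 62.5 mm and 10.7 degrees, less where a joint would pass 70% of its speed; a pose out of reach is approached as far as the arm can. The fingers move at their own pace and stop on an object; FORCE is the grip in N (left out, the last holds). Time passes only in rows, so rows that do not move let the fingers close. It prints the time, the measured TCP pose, the force, the opening and the grip force at its end.
- probe_bus.sense(): the state, without advancing time (a new reading comes with each control period).
- eyes.snapshot(name): name is "side" or "top" or "wrist"; returns a dict with "pixels" (384x512x3 uint8, blue, green, red), "fx", "fy", "cx", "cy" (pixels), "pose" (4x4, takes a point from camera to world coordinates). Camera axes: x right, y up, looking along -z (the intrinsics and any distortion apply to the point x, -y, -z); pixel columns grow to the right and rows downward; lengths in mm; the calibration is good to about 2 mm. A picture is of the moment at which its call begins. There is no depth.
- r.hand_in(): hands the job in; it is judged then, once.
The state is a dict: "time": time; "joint_pos": joint angles; "qd": joint speeds; "joint_efforts": joint torques, N m; "tool_pos": TCP position; "tcp_rot": TCP orientation; "ft_force": force on the tool from outside, world axes, zero at the start; "wrist_torque": the same for the moment, N m; "finger_gap": finger opening in mm; "grip_force": force on a finger pad.
Only numpy, scipy, OpenCV 4.12 (cv2) and the standard library are available. Lean on these libraries where they do the work, as an engineer would, in place of code of your own. Each camera call takes 0.05 s, during which the arm holds its last target. There are 200 camera calls.

TASK

Take the paper coin roll (not the glue stick) out of the sloped blue tray and put it lying down in the open green cash box. Then put the lid on the box: tilt it so that its steel tongue goes in under the overhanging lip on the far side of the box, and lower the near edge until the lid lies level on its ledges inside the rim. Leave everything else where it is, and let go.

Things in the scene. Friction and masses are not known exactly. Their poses are not given: they have to be found in the camera images.
- cash_box: Open green steel cash box, fixed, 162 (x) x 132 (y) x 56 mm high, walls 8 mm, all wall tops at z = 56 mm. Origin: centre of its underside, z up, +x to the side with the overhanging lip (roughly away from the robot); small lock plate on the -x side. Inside the walls the well spans x -73 to +73, y -58 to +58 mm; the lid is 6 mm shorter and 6 mm narrower.
- box_floor (a point): Middle of the box's floor, 5 mm above the cash box's origin. Between the two ledges the floor is 120 mm (x, -61 to +59) by 116 mm (y).
- near_ledge (a point): Middle of the grey near ledge (box x -73 to -61 mm, full width), on its flat top, 36 mm above the cash box's origin; the lid's near edge lies on it, 20 mm below the wall tops.
- far_ledge (a point): Middle of the grey far ledge under the lip (box x +59 to +73 mm, full width), on its flat top, 36 mm above the cash box's origin; the lid's tongue lies on it.
- lip_edge (a point): Middle of the lower free edge of the lip: box x = +59, z = 48 mm. The lip is a flange across the whole far end from here to the far wall (x = +73), top at z = 56: with the far ledge it leaves a slot 12 mm high and 14 mm deep. The lid cannot go in level: its tongue must go into the slot first, tilted far end down (about 0.1 to 0.35 rad), and then be levelled.
- lid: Loose green lid, 0.1 to 0.2 kg, flat on the counter at the start. Origin: centre of its underside (140 x 110 mm), z up. Plate 6 mm thick, x -70 to +48, y -55 to +55 mm; at +x a bare steel tongue 4 mm thick, 80 mm wide, same underside, x +48 to +70. Centre of mass within 8 mm of the middle. When fitted, lid x and cash box x point the same way.
- lid_grip (a point): Lid's black upright grip bar, 14 mm thick (lid x), 50 mm long (lid y), in the lid's middle; its top is 47 mm above the lid's underside and this point lies 10 mm below the top (lid 0, 0, 37 mm).
- tongue_tip (a point): Middle of the end edge of the lid's tongue, on its underside (lid x = +70 mm, z = 0).
- lid_near_edge (a point): Middle of the lid's edge away from the tongue, on its underside (lid x = -70 mm, z = 0).
- tray: Blue plastic tray, fixed, 140 (along slope) x 184 (y) mm, walls 30 mm high. Origin: on the counter under its centre, z up; floor rises toward +x (roughly away from the robot) by 0.21 rad, its middle 23 mm above the counter. A wall along x parts two compartments, each 86 mm wide, middles at y -45 and +45 mm; in each, two ribs 3 mm high keep a roll in the middle.
- coin_roll: Cream paper coin roll with blue bands, a cylinder of 26 mm diameter and 88 mm length, 0.2 to 0.4 kg, lying along the slope between the ribs of one of the tray's compartments; origin at the centre of its lower end face, its own z runs along its axis up the slope.
- coin_roll_mid (a point): Centre of the coin roll (on its axis, 44 mm from either end).
- glue_stick: White and yellow glue stick with a red cap, same size as the coin roll (26 mm diameter, 88 mm), lying likewise in the other compartment; a bystander. Origin at the centre of its lower end face, z along its axis.
- stapler: Black stapler, 36 x 128 x 46 mm, loose bystander behind the work, in front of a tall fixed white pillar (100 mm wide, higher than the arm) that begins at world x = 0.70 m, y -0.07 to 0.03: swing from side to side nearer the robot than that; origin at the centre of its underside.
- stamp: Red hand stamp, 36 x 36 x 75 mm, loose bystander behind the work, standing; origin at the centre of its underside.
- till_roll: White paper till roll standing on end, 58 mm diameter, 57 mm high, loose bystander behind the work; origin at the centre of its underside.

How it is judged:
By the outcome, as a careful person would: the job done as asked, in the order asked, and still so for the second after the job is handed in, with the robot touching nothing.
It also fails if it takes over 64 s, if anything falls off the work surface, if the arm or the gripper's body presses on something with over 40 N, if the wrist force passes 120 N, or if a joint passes its speed limit or range.

## Working session

There is one attempt and no reset: what is moved stays moved. The work goes in short steps, Python scripts to look and compute and a shell command to move; the robot and the scene stay as the last step left them, time stands still between calls to the robot, and variables do not carry over. Pictures are saved under pics/ and viewed, at most 10 in all, crops included, and the job is handed in when it is done.

```bash
ls; mkdir -p pics; python3 - <<'E'
from bench import r, eyes, probe_bus
import cv2
s=probe_bus.sense();print(s)
for n in("top","side"):
    d=eyes.snapshot(n);print(n,d["fx"],d["fy"],d["cx"],d["cy"],d["pose"],[k for k in d])
    cv2.imwrite(f"pics/{n}0.png",cv2.resize(d["pixels"],(800,600),interpolation=cv2.INTER_CUBIC))
E
```

```text
bench.py
pics
steer.py
{'time': 0.0, 'joint_pos': array([-6.86069840e+01,  7.51626759e+00,  8.53287876e+01, -2.21451886e-04,
        8.72615056e+01, -4.89335123e+00]), 'qd': array([-0.0428792 , -0.03353992,  0.0077468 , -0.02750337,  0.07543433,
       -0.06719277]), 'joint_efforts': array([-2.36308770e-04, -5.69393599e+01, -5.00557995e+01, -2.39529118e-04,
        1.44996378e-02,  6.17569782e-06]), 'tool_pos': array([ 265.53064367, -537.43639051,  230.23705654]), 'tcp_rot': array([-1.79893809e+02, -8.86939036e-03,  2.62863698e+01]), 'ft_force': array([0.74722438, 0.75362114, 0.4966055 ]), 'wrist_torque': array([ 0.05567421, -0.00148086, -0.00596583]), 'grip_force': 0.0, 'finger_gap': 85.34910774228625}
top 408.5815553032955 408.5815553032955 249.99506099004927 186.34406154765927 [[ 1.12863958e-02  9.77711461e-01 -2.09649507e-01  3.16508656e+02]
 [-9.99916120e-01  9.70307370e-03 -8.57928431e-03  3.38101331e+01]
 [-6.35381998e-03  2.09728751e-01  9.77738963e-01  1.05513712e+03]
 [ 0.00000000e+00  0.00000000e+00  0.00000000e+00  1.00000000e+00]] ['pixels', 'fx', 'fy', 'cx', 'cy', 'pose']
side 448.5220150816809 448.5220150816809 257.17760165447703 183.07751036976504 [[-9.08249848e-01  2.96517221e-01 -2.95228303e-01  2.25282741e+02]
 [-4.18235151e-01 -6.64763696e-01  6.19006128e-01  6.69368253e+02]
 [-1.27110807e-02  6.85687076e-01  7.27785451e-01  8.08176478e+02]
 [ 0.00000000e+00  0.00000000e+00  0.00000000e+00  1.00000000e+00]] ['pixels', 'fx', 'fy', 'cx', 'cy', 'pose']
```

View pics/top0.png

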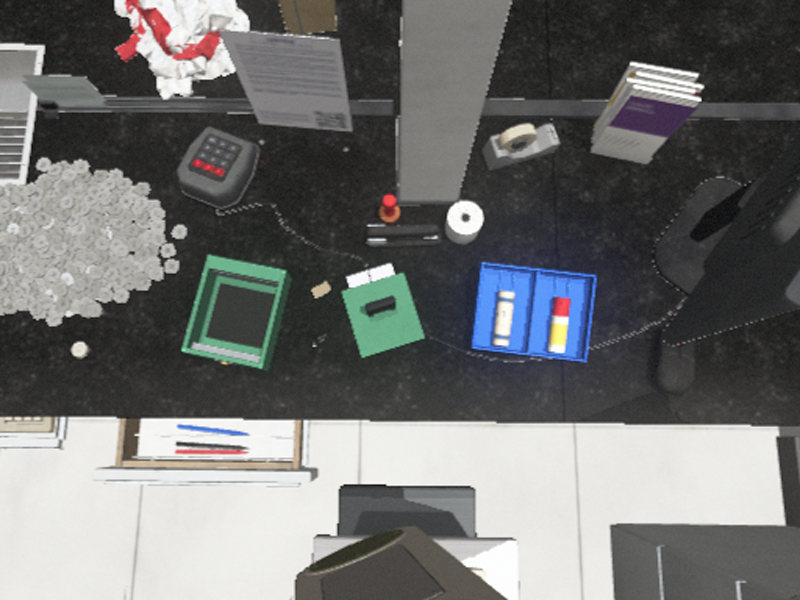

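View pics/side0.png

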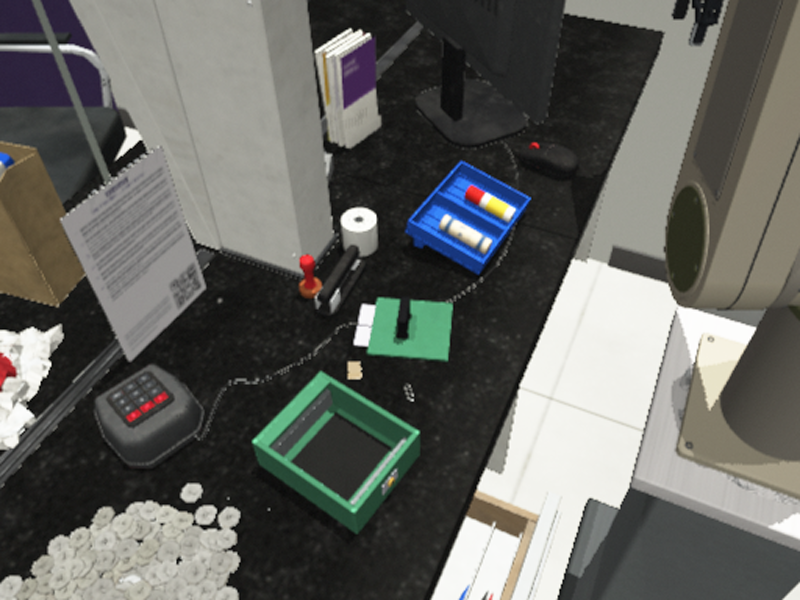

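```bash
python3 - <<'E'
from bench import r, eyes, probe_bus
import cv2,numpy as np
T=eyes.snapshot("top")["pixels"];S=eyes.snapshot("side")["pixels"]
def c(im,x,y,w,h,k=5):
    o=cv2.resize(im[y:y+h,x:x+w],None,fx=k,fy=k,interpolation=cv2.INTER_CUBIC)
    for i in range(0,w,10): cv2.line(o,(i*k,0),(i*k,6),(0,255,255),1); cv2.putText(o,str(x+i),(i*k+1,16),0,.33,(0,255,255))
    for i in range(0,h,10): cv2.line(o,(0,i*k),(6,i*k),(0,255,255),1); cv2.putText(o,str(y+i),(8,i*k+4),0,.33,(0,255,255))
    return o
a=c(T,110,158,80,80);b=c(T,210,158,80,80);cv2.imwrite("pics/c1.png",np.hstack([a,b]))
a=c(T,298,162,88,74);b=c(S,255,98,72,74);d=np.hstack([a,b]); 
cv2.imwrite("pics/c2.png",d)
a=c(S,156,232,120,110,5);b=c(S,220,185,40,110,5)
b=c(S,225,185,75,50,5)
cv2.imwrite("pics/c3.png",a);cv2.imwrite("pics/c3b.png",np.hstack([cv2.resize(a,(440,403)),cv2.resize(b,(360,240)) if 0 else np.pad(cv2.resize(b,(360,240)),((0,163),(0,0),(0,0)))]))
E
```

```text
(no output)
```

View pics/c1.png

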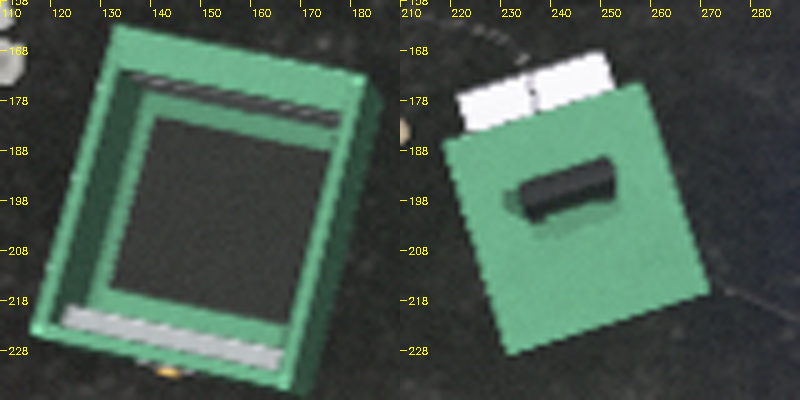

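View pics/c2.png

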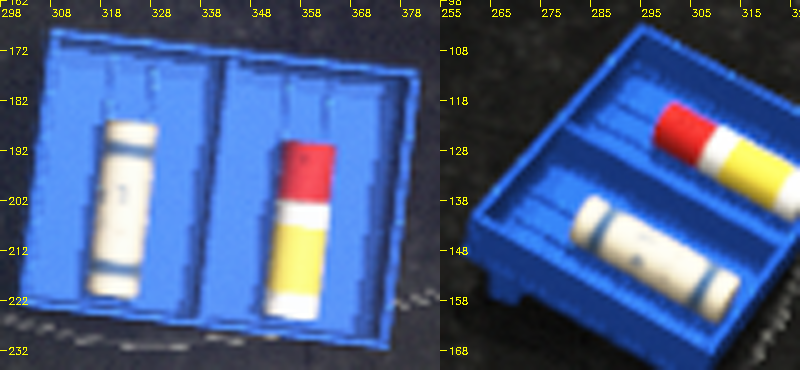

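View pics/c3b.png

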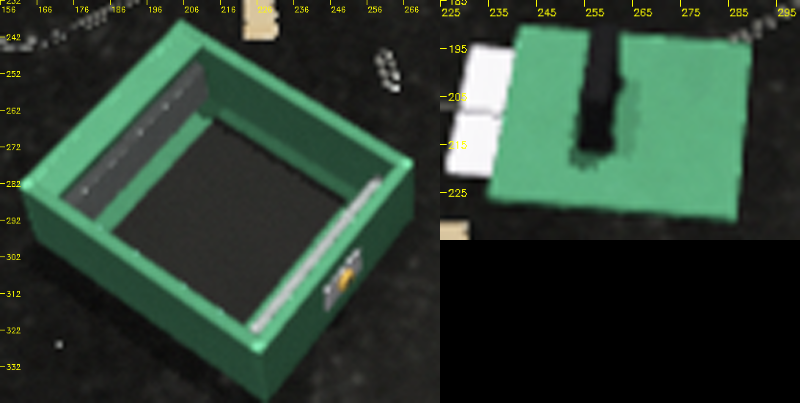

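```bash
cat > h.py <<'E'
import numpy as np
from bench import r, eyes, probe_bus
from scipy.optimize import least_squares
from scipy.spatial.transform import Rotation as R
def proj(d,P):
    q=(np.atleast_2d(P)-d["pose"][:3,3])@d["pose"][:3,:3]
    return np.c_[d["cx"]+d["fx"]*q[:,0]/-q[:,2], d["cy"]+d["fy"]*q[:,1]/q[:,2]]
def place(p,L,z=0): return np.array(L,float)@R.from_euler('z',p[2],degrees=True).as_matrix().T+[p[0],p[1],z]
E
cat > fit.py <<'E'
from h import *
T=eyes.snapshot("top");S=eyes.snapshot("side")
def fit(L,t,Ls,s,p0):
    for nm,use in(("top",(1,0)),("side",(0,1)),("both",(1,1))):
        f=lambda p:np.r_[use[0]*(proj(T,place(p,L))-t).ravel(),use[1]*(proj(S,place(p,Ls))-s).ravel()]
        o=least_squares(f,p0);print(nm,o.x.round(2),np.abs(o.fun).max().round(2))
    print(o.fun.reshape(-1,2).round(1).tolist())
L=[[81,66,56],[81,-66,56],[-81,66,56],[-81,-66,56]]
fit(L,[[132.6,162.6],[183,172.8],[116,224.4],[167.6,235.4]],L,[[161.6,281.8],[205.3,237.6],[227.1,326.5],[268,276.1]],[480,250,0])
L=[[48,55,6],[48,-55,6],[-70,55,6],[-70,-55,6]]
fit(L+[[70,40,4],[70,-40,4]],[[218.4,185.8],[258.2,174.4],[231.2,228.6],[271.6,216],[220.8,176.4],[250,168]],L,[[234.6,226.1],[241.1,189.9],[286.2,230.3],[289.3,193.6]],[480,50,0])
def roll(p):
    c=np.array(p[:3]);a=R.from_euler('zy',[p[3],-np.degrees(.21)],degrees=True).apply([1,0,0]);return np.r_[[c+44*a],[c-44*a]],c
def f(p):
    e,c=roll(p);return np.r_[(proj(T,e)-[[324.1,186.2],[320.2,220.6]]).ravel(),(proj(S,c)-[297.9,149.35]).ravel()]
o=least_squares(f,[480,-130,40,0]);print(o.x.round(2),o.fun.round(1))
E
python3 fit.py
```

```text
top [497.93 291.52 -10.94] 0.42
side [498.81 291.31 -10.92] 1.69
both [498.46 291.44 -10.93] 1.83
[[0.1, -0.4], [0.3, -0.6], [-0.4, 0.2], [0.1, -0.1], [-0.9, 0.1], [-0.0, -1.4], [0.0, 1.8], [1.5, -0.8]]
top [513.02  59.81  17.83] 0.59
side [514.14  61.49  18.33] 0.35
both [513.61  60.41  17.97] 0.84
[[-0.6, -0.1], [-0.4, -0.8], [-0.4, -0.1], [-0.1, -0.1], [0.2, 0.1], [-0.1, -0.3], [-0.1, -0.6], [0.3, -0.1], [0.5, -0.3], [0.8, 0.0]]
[ 493.82 -140.58   32.13   -5.92] [-0.  -0.2 -0.  -0.1  0.3  0.1]
```

```bash
cat >> h.py <<'E'
def rot(yaw,tilt_x=0,tilt_y=0):
    "tool down, tool x at world yaw, then turned by tilts (deg) about own axes"
    return R.from_euler('xyz',[180,0,yaw],degrees=True)*R.from_euler('xy',[tilt_x,tilt_y],degrees=True)
def go(p,Q):
    s=probe_bus.sense();C=R.from_euler('xyz',s["tcp_rot"],degrees=True)
    print("rows:",(C.inv()*Q).as_rotvec(degrees=True).round(1),C.inv().apply(np.array(p)-s["tool_pos"]).round(1))
E
python3 - <<'E'
from h import *
go([340,-250,230],rot(-6))
for t in(12.03,-12.03): print(t,rot(-6,0,t).as_matrix()[:,2].round(3), rot(-6,0,t).as_matrix()[:,0].round(3))
E
```

```text
rows: [-0.   0.  32.3] [ 194.1 -225.1    1.1]
12.03 [ 0.207 -0.022 -0.978] [ 0.973 -0.102  0.208]
-12.03 [-0.207  0.022 -0.978] [ 0.973 -0.102 -0.208]
```

```bash
python3 steer.py '0 0 8 45 -52 0 46;0 0 16 90 -104 0 46;0 0 24 135 -156 0 46;0 0 32 180 -208 0 46;0 0 32 194 -225 0 46;0 0 32 194 -225 0 46' 40; python3 - <<'E'
from h import *
Q=rot(-6,0,12.03); n=-Q.as_matrix()[:,2]
go(np.array([493.8,-140.6,33])+n*110,Q)
E
```

```text
time: 1.05
tool_pos: [340.8, -247.8, 231.6]
tcp_rot: [180.0, -0.1, -5.5]
ft_force: [-0.3, -0.4, 0.0]
finger_gap: 46.0
grip_force: 0.0
rows: [-0.1 12.   0.5] [ 119.  -121.6   91.1]
```

```bash
python3 steer.py '0 4 0 40 -41 30 46;0 8 0 80 -81 60 46;0 12 .5 119 -121.6 91 46;0 12 .5 119 -121.6 91 46;0 12 .5 119 -121.6 91 46'; python3 - <<'E'
from h import *
import cv2
d=eyes.snapshot("wrist");cv2.imwrite("pics/w1.png",d["pixels"])
Q=rot(-6,0,12.03);m=Q.as_matrix()
c=np.array([493.8,-140.6,33])
print(proj(d,[c+m[:,0]*44,c,c-m[:,0]*44]).round(1)); s=probe_bus.sense();print(s["tool_pos"])
go(c-m[:,2]*(-9),Q)
E
```

```text
time: 1.68
tool_pos: [470.4, -141.8, 140.4]
tcp_rot: [-180.0, -11.9, -6.2]
ft_force: [0.6, -0.7, 0.4]
finger_gap: 45.9
grip_force: 0.0
[[252.4 136.2]
 [252.7 189.1]
 [253.1 236.6]]
[ 470.6445216  -142.34870187  141.0823315 ]
rows: [ 0.1  0.  -0.2] [-1.000e-01 -4.300e+00  1.195e+02]
```

View pics/w1.png

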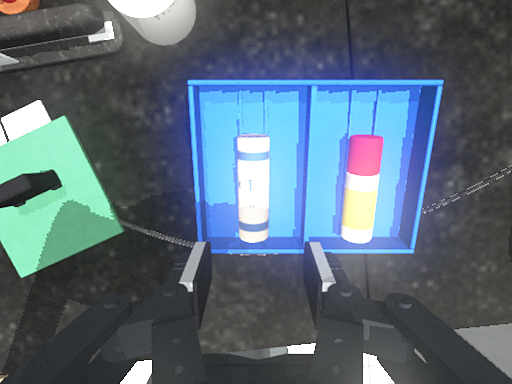

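```bash
python3 steer.py '0 0 0 0 -4.3 35 46;0 0 0 0 -4.3 70 46;0 0 0 0 -4.3 95 46;0 0 0 0 -4.3 105 46;0 0 0 0 -4.3 105 46;0 0 0 0 -4.3 105 46'; python3 - <<'E'
from h import *
Q=rot(-6,0,12.03);m=Q.as_matrix()
c=np.array([493.8,-140.6,33])
go(c-m[:,2]*(-9),Q)
E
```

```text
time: 2.48
tool_pos: [493.6, -140.0, 39.2]
tcp_rot: [-180.0, -12.1, -6.2]
ft_force: [-0.1, -0.0, -0.6]
finger_gap: 46.1
grip_force: 0.0
rows: [ 0.  -0.1 -0.2] [-1.1  0.5 15.1]
```

```bash
python3 steer.py '0 0 0 -1 .5 6 46;0 0 0 -1 .5 10 46;0 0 0 -1 .5 13 46;0 0 0 -1 .5 14.5 46;0 0 0 -1 .5 14.5 46'; python3 steer.py '0 0 0 0 0 0 20;0 0 0 0 0 0 20;0 0 0 0 0 0 20;0 0 0 0 0 0 20;0 0 0 0 0 0 20' 50
```

```text
time: 3.1
tool_pos: [494.6, -139.7, 23.0]
tcp_rot: [-179.9, -12.0, -6.2]
ft_force: [-0.1, -0.5, -0.4]
finger_gap: 46.2
grip_force: 0.0
time: 3.72
tool_pos: [494.8, -140.0, 23.6]
tcp_rot: [-180.0, -12.0, -6.2]
ft_force: [-3.3, 0.6, 5.4]
finger_gap: 24.2
grip_force: 48.9
```

```bash
python3 steer.py '0 0 0 0 0 -5 20;0 0 0 0 0 -15 20;0 0 0 0 0 -40 20;0 0 0 0 0 -75 20;0 0 0 0 0 -110 20;0 0 0 0 0 -140 20;0 0 0 0 0 -140 20;0 0 0 0 0 -140 20' 60; python3 - <<'E'
from h import *
import cv2
d=eyes.snapshot("wrist");cv2.imwrite("pics/w2.png",d["pixels"])
go([470,0,210],rot(-10.9))
E
```

```text
time: 4.72
tool_pos: [465.3, -136.5, 158.9]
tcp_rot: [-179.9, -11.9, -6.2]
ft_force: [0.3, -0.8, -4.1]
finger_gap: 23.9
grip_force: 59.3
rows: [ -0.6 -11.9   4.7] [   1.1 -136.2  -52.4]
```

View pics/w2.png

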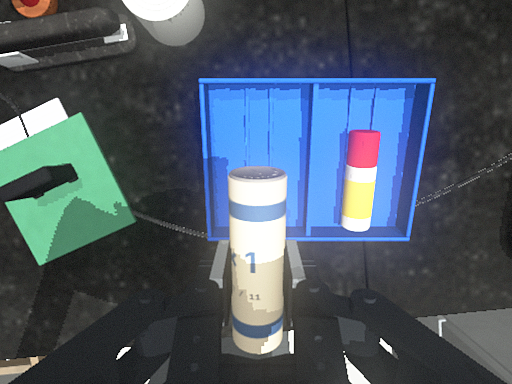

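```bash
python3 steer.py '0 -3 1 0 -20 -20 20;0 -6 2 1 -60 -40 20;0 -9 3 1 -105 -52 20;0 -12 4.7 1 -136 -52 20;0 -12 4.7 1 -136 -52 20;0 -12 4.7 1 -136 -52 20'; python3 - <<'E'
from h import *
go([497.2,291.6,160],rot(-10.9))
E
```

```text
time: 5.52
tool_pos: [470.0, -0.8, 209.6]
tcp_rot: [-179.5, 0.2, -10.8]
ft_force: [-0.2, 0.6, -3.0]
finger_gap: 24.0
grip_force: 59.7
rows: [-0.5  0.2  0.1] [ -28.1 -291.8   52.3]
```

```bash
python3 steer.py '0 0 0 -3 -30 0 20;0 0 0 -8 -85 0 20;0 0 0 -14 -140 10 20;0 0 0 -19 -195 30 20;0 0 0 -24 -245 45 20;-.5 0 0 -28 -280 50 20;-.5 0 0 -28 -292 52 20;-.5 0 0 -28 -292 52 20'; python3 - <<'E'
from h import *
import cv2
d=eyes.snapshot("wrist")
# box refine view: predicted corners
B=place([498.2,291.5,-10.93],[[81,66,56],[81,-66,56],[-81,66,56],[-81,-66,56],[59,58,56],[59,-58,56]])
p=proj(d,B);print(p.round(1).tolist())
im=d["pixels"].copy()
for q in p: cv2.circle(im,tuple(int(v) for v in q.round()),2,(0,0,255),-1)
cv2.imwrite("pics/w3.png",cv2.resize(im,(800,600)))
go([497.2,291.6,30],rot(-10.9))
E
```

```text
time: 6.52
tool_pos: [498.4, 291.1, 161.5]
tcp_rot: [180.0, 0.1, -10.9]
ft_force: [-0.5, 0.7, -2.8]
finger_gap: 24.0
grip_force: 59.9
[[168.2, 87.7], [345.4, 87.9], [183.7, 276.2], [329.5, 276.4], [181.1, 117.9], [332.4, 118.1]]
rows: [ 0.  0. -0.] [ -1.4  -0.8 131.8]
```

View pics/w3.png

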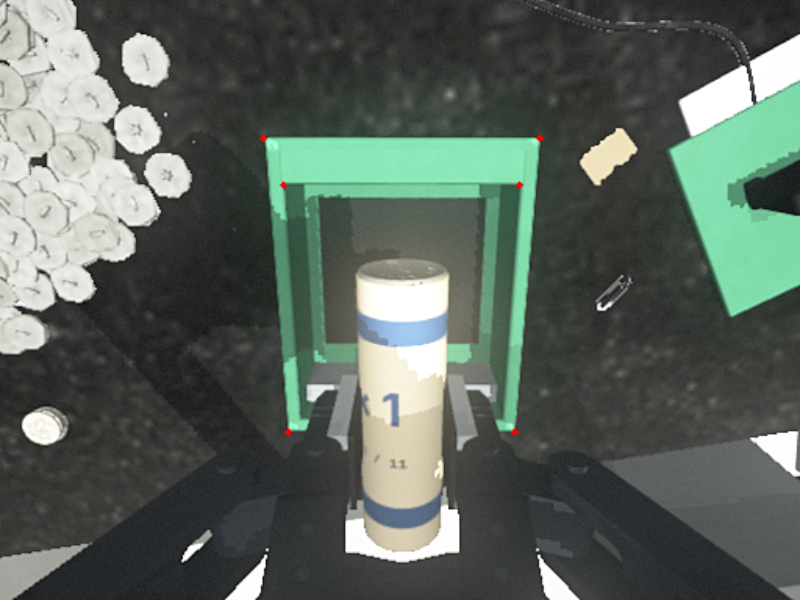

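```bash
python3 steer.py '0 0 0 -1 -1 30 20;0 0 0 -1.4 -1 70 20;0 0 0 -1.4 -1 105 20;0 0 0 -1.4 -1 125 20;0 0 0 -1.4 -1 138 20;0 0 0 -1.4 -1 145 20;0 0 0 -1.4 -1 145 20;0 0 0 -1.4 -1 145 20'
```

```text
time: 7.58
tool_pos: [497.9, 293.8, 18.3]
tcp_rot: [-179.9, -0.1, -10.9]
ft_force: [0.1, -0.1, -3.4]
finger_gap: 24.0
grip_force: 60.0
```

```bash
python3 steer.py '0 0 0 0 0 2 20;0 0 0 0 0 4 20;0 0 0 0 0 6 20;0 0 0 0 0 6 20;0 0 0 0 0 6 20'
```

```text
time: 8.2
tool_pos: [497.1, 293.3, 11.1]
tcp_rot: [-180.0, 0.0, -10.9]
ft_force: [0.5, 0.5, -2.7]
finger_gap: 23.9
grip_force: 60.0
```

```bash
python3 steer.py '0 0 0 0 0 1 20;0 0 0 0 0 2 20;0 0 0 0 0 2 20'; 
```

```text
time: 8.57
tool_pos: [497.2, 293.3, 9.5]
tcp_rot: [-180.0, 0.0, -10.9]
ft_force: [-1.1, -1.7, 2.4]
finger_gap: 23.7
grip_force: 60.6
```

```bash
python3 steer.py '0 0 0 0 0 0 28;0 0 0 0 0 0 36;0 0 0 0 0 0 46;0 0 0 0 0 0 46'; python3 steer.py '0 0 0 0 0 -15 46;0 0 0 0 0 -50 46;0 0 0 0 0 -100 46;0 0 0 0 0 -150 46;0 0 0 0 0 -150 46;0 0 0 0 0 -150 46'; python3 - <<'E'
from h import *
import cv2
d=eyes.snapshot("top");cv2.imwrite("pics/t2.png",cv2.resize(d["pixels"][145:250,100:300],(800,420),interpolation=cv2.INTER_CUBIC))
go([500,80,160],rot(108))
E
```

```text
time: 9.07
tool_pos: [497.2, 293.3, 9.2]
tcp_rot: [-180.0, 0.0, -10.9]
ft_force: [-1.1, 0.2, -0.3]
finger_gap: 46.0
grip_force: 0.0
time: 9.82
tool_pos: [497.3, 293.3, 159.9]
tcp_rot: [-179.9, -0.0, -10.9]
ft_force: [-0.4, -0.5, -0.6]
finger_gap: 46.0
grip_force: 0.0
rows: [-1.000e-01  0.000e+00 -1.189e+02] [ 43.5 208.5  -1.5]
```

View pics/t2.png

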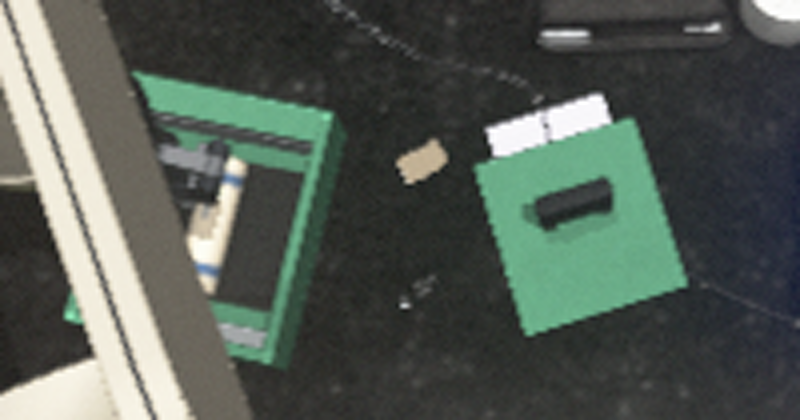

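```bash
python3 steer.py '0 0 -10 4 20 0 46;0 0 -20 10 50 0 46;0 0 -30 17 80 0 46;0 0 -40 23 110 0 46;0 0 -50 29 140 0 46;0 0 -60 36 170 0 46;0 0 -70 43 208 0 46;0 0 -80 43 208 0 46' && python3 steer.py '0 0 -10 0 0 0 46;0 0 -20 0 0 0 46;0 0 -30 0 0 0 46;0 0 -39 0 0 0 46;0 0 -39 0 0 0 46;0 0 -39 0 0 0 46'; python3 - <<'E'
from h import *
import cv2
d=eyes.snapshot("wrist")
p=proj(d,place([513.4,60.3,17.95],[[7,25,47],[7,-25,47],[-7,25,47],[-7,-25,47],[48,55,6],[48,-55,6],[-70,55,6],[-70,-55,6],[70,40,4],[70,-40,4]]))
print(p.round(1).tolist())
im=d["pixels"].copy()
for q in p: cv2.circle(im,tuple(int(v) for v in q.round()),1,(0,0,255),-1)
cv2.imwrite("pics/w4.png",cv2.resize(im,(800,600)))
go([513.4,60.3,120],rot(107.95))
E
```

```text
time: 10.88
tool_pos: [498.9, 78.4, 157.1]
tcp_rot: [-179.8, 0.1, 69.3]
ft_force: [-0.6, -0.2, -0.1]
finger_gap: 46.0
grip_force: 0.0
time: 11.62
tool_pos: [499.5, 80.8, 158.0]
tcp_rot: [-179.9, -0.1, 107.9]
ft_force: [0.7, 0.1, 0.8]
finger_gap: 46.2
grip_force: 0.0
[[273.8, 187.9], [272.9, 241.6], [257.2, 187.9], [257.2, 241.6], [316.1, 144.3], [310.0, 249.6], [189.8, 144.2], [196.8, 249.5], [337.9, 159.6], [331.8, 235.7]]
rows: [-0.1 -0.1  0. ] [-23.7   6.8  38.2]
```

View pics/w4.png

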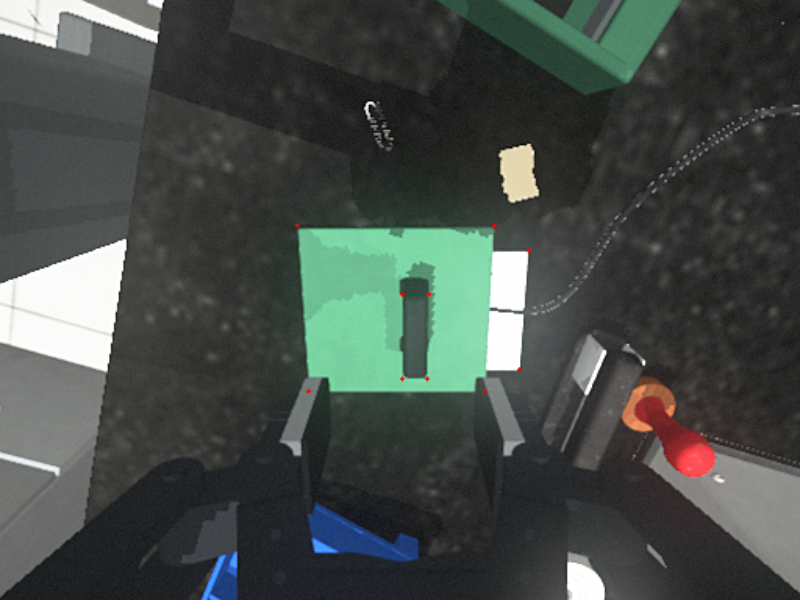

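```bash
python3 steer.py '0 0 0 -8 2.3 20 46;0 0 0 -16 4.6 40 46;0 0 0 -23.7 6.8 60 46;0 0 0 -23.7 6.8 90 46;0 0 0 -23.7 6.8 115 46;0 0 0 -23.7 6.8 125 46;0 0 0 -23.7 6.8 125 46;0 0 0 -23.7 6.8 125 46'; python3 - <<'E'
from h import *
go([513.4,60.3,18],rot(107.95))
E
```

```text
time: 12.68
tool_pos: [514.9, 60.5, 35.1]
tcp_rot: [179.9, -0.0, 108.1]
ft_force: [0.9, 0.0, 0.4]
finger_gap: 46.1
grip_force: 0.0
rows: [ 0.1 -0.   0.2] [ 0.2 -1.5 17.1]
```

```bash
python3 steer.py '0 0 0 0 -1 8 46;0 0 0 0 -1 14 46;0 0 0 0 -1 16.5 46;0 0 0 0 -1 16.5 46;0 0 0 0 -1 16.5 46'; python3 steer.py '0 0 0 0 0 0 10;0 0 0 0 0 0 10;0 0 0 0 0 0 10;0 0 0 0 0 0 10;0 0 0 0 0 0 10;0 0 0 0 0 0 10' 80
```

```text
time: 13.3
tool_pos: [513.1, 60.2, 17.5]
tcp_rot: [180.0, -0.1, 108.1]
ft_force: [-0.4, 0.4, -0.2]
finger_gap: 45.9
grip_force: 0.0
time: 14.05
tool_pos: [513.3, 60.2, 17.8]
tcp_rot: [180.0, -0.0, 108.1]
ft_force: [-0.4, -0.5, 5.5]
finger_gap: 12.9
grip_force: 78.8
```

```bash
python3 steer.py '0 0 0 0 0 -4 10;0 0 0 0 0 -15 10;0 0 0 0 0 -40 10;0 0 0 0 0 -70 10;0 0 0 0 0 -100 10;0 0 0 0 0 -120 10;0 0 0 0 0 -120 10;0 0 0 0 0 -120 10'; python3 - <<'E'
from h import *
go([470,160,165],rot(79.07))
E
```

```text
time: 15.05
tool_pos: [512.4, 60.1, 136.6]
tcp_rot: [-179.9, -0.1, 108.1]
ft_force: [-0.1, -0.1, -1.8]
finger_gap: 12.5
grip_force: 78.1
rows: [-0.1 -0.1 29.1] [108.2  -9.3 -28.3]
```

```bash
cat > lid.py <<'E'
from h import *
import cv2
d=eyes.snapshot("wrist");s=probe_bus.sense();im=d["pixels"]
C=R.from_euler('xyz',s["tcp_rot"],degrees=True)
L=np.array([[48,55,6],[48,-55,6],[-70,55,6],[-70,-55,6],[70,40,4],[70,-40,4],[48,40,4],[48,-40,4]],float)
M=R.from_euler('xyz',[180,0,90],degrees=True)  # tool axes in the lid
P=C.apply(M.inv().apply(L))+s["tool_pos"]+C.apply([0,0,18])
print("pred",proj(d,P).round(1).tolist())
hsv=cv2.cvtColor(im,cv2.COLOR_BGR2HSV)
m=cv2.inRange(hsv,(60,50,50),(90,255,255))
n,l,st,ce=cv2.connectedComponentsWithStats(m)
for i in np.argsort(-st[1:,4])[:3]+1:
    c=max(cv2.findContours((l==i).astype(np.uint8),0,1)[0],key=cv2.contourArea)
    print(st[i],cv2.approxPolyDP(c,4,True)[:,0].tolist())
m=cv2.inRange(hsv,(0,0,200),(179,40,255));n,l,st,ce=cv2.connectedComponentsWithStats(m)
for i in np.argsort(-st[1:,4])[:4]+1:
    c=max(cv2.findContours((l==i).astype(np.uint8),0,1)[0],key=cv2.contourArea)
    print("w",st[i],cv2.approxPolyDP(c,3,True)[:,0].tolist())
E
python3 lid.py
```

```text
pred [[354.1, 142.7], [336.5, 325.9], [113.9, 142.7], [139.8, 326.0], [393.1, 171.4], [374.9, 302.7], [350.2, 171.3], [337.7, 302.7]]
[  116   141   239   174 29817] [[354, 147], [274, 141], [117, 146], [137, 301], [153, 292], [150, 303], [162, 297], [168, 302], [154, 304], [166, 302], [170, 310], [177, 302], [174, 307], [182, 305], [182, 310], [185, 303], [190, 305], [183, 312], [197, 311], [198, 305], [206, 312], [204, 301], [211, 309], [208, 304], [217, 304], [213, 298], [222, 298], [224, 288], [231, 293], [224, 288], [229, 281], [222, 278], [230, 239], [244, 240], [240, 250], [250, 253], [241, 252], [244, 260], [258, 245], [258, 237], [257, 241], [270, 239], [271, 249], [272, 234], [285, 240], [286, 249], [300, 254], [314, 291], [333, 296], [340, 288]]
[ 341    0   79   27 1173] [[341, 0], [380, 26], [419, 0]]
[272 324   7   5  29] [[272, 324], [278, 328]]
w [ 341  174   54  127 4728] [[352, 175], [341, 288], [358, 289], [375, 300], [385, 228], [394, 209], [388, 205], [392, 176]]
w [   0  149   55   80 3283] [[54, 149], [0, 165], [0, 216], [44, 227]]
w [  0   0  28  18 375] [[0, 0], [0, 9], [26, 16], [27, 0]]
w [  0 289  28  13 124] [[0, 289], [1, 293], [27, 300], [25, 295]]
```

```bash
cat >> lid.py <<'E'
print("--")
g=cv2.inRange(hsv,(60,50,40),(90,255,255))>0; w=cv2.inRange(hsv,(0,0,150),(179,60,255))>0
g[:60]=0
print("top rows",[(x,int(np.argmax(g[:,x]))) for x in range(120,355,20)])
print("left cols",[(y,int(np.argmax(g[y]))) for y in range(150,320,20)])
print("tongue right",[(y,int(np.max(np.nonzero(w[y,:420])[0]))) for y in range(175,305,10)])
print("tongue top",[(x,int(100+np.argmax(w[100:,x]))) for x in range(356,392,6)])
E
python3 lid.py | sed -n '/--/,$p'
```

```text
--
top rows [(120, 145), (140, 145), (160, 144), (180, 144), (200, 120), (220, 127), (240, 136), (260, 118), (280, 116), (300, 140), (320, 144), (340, 144)]
left cols [(150, 116), (170, 118), (190, 121), (210, 124), (230, 127), (250, 130), (270, 133), (290, 135), (310, 163)]
tongue right [(175, 392), (185, 391), (195, 390), (205, 389), (215, 419), (225, 388), (235, 407), (245, 383), (255, 393), (265, 381), (275, 386), (285, 413), (295, 377)]
tongue top [(356, 174), (362, 174), (368, 174), (374, 166), (380, 158), (386, 174)]
```

```bash
cat >> h.py <<'E'
BOX=[498.2,291.5,-10.93]
def lidgo(xt,zt,th,yt=0):
    Rl=R.from_euler('zy',[BOX[2],th],degrees=True)
    tip=place(BOX,[[xt,yt,zt]])[0]
    go(tip+Rl.apply([-70,0,18]),rot(BOX[2]+90,th))
E
python3 steer.py '0 0 5 18 -1 -5 10;0 0 10 36 -3 -12 10;0 0 15 54 -5 -18 10;0 0 20 72 -7 -24 10;0 0 25 90 -8 -28 10;0 0 29 108 -9.3 -28 10;0 0 29 108 -9.3 -28 10;0 0 29 108 -9.3 -28 10'; python3 -c "
from h import *
lidgo(54,85,14.3)"
```

```text
time: 16.15
tool_pos: [470.3, 159.4, 164.8]
tcp_rot: [-179.9, 0.0, 79.2]
ft_force: [-0.5, 0.5, -1.5]
finger_gap: 13.1
grip_force: 78.0
rows: [14.2  0.   0.1] [136.3  -6.8  45.4]
```

```bash
python3 steer.py '2 0 0 18 0 0 10;4 0 0 42 -1 0 10;7 0 0 66 -3 5 10;10 0 0 90 -4 15 10;13 0 0 112 -5 28 10;14.2 0 0 128 -6 40 10;14.2 0 0 136.3 -6.8 45.4 10;14.2 0 0 136.3 -6.8 45.4 10'; python3 steer.py '14.2 0 0 0 0 0 10' >/dev/null 2>&1 & sleep 0; wait; python3 -c "
from h import *
print(probe_bus.sense()['tcp_rot'])
lidgo(54,85,14.3)"
```

```text
time: 17.15
tool_pos: [489.4, 294.7, 119.6]
tcp_rot: [-165.7, -0.0, 79.2]
ft_force: [-0.5, 0.0, -0.5]
finger_gap: 12.9
grip_force: 78.1
[-1.54949965e+02 -1.13670891e-01  7.93148286e+01]
rows: [-10.8  -0.    0.3] [-0.7  2.9  1.9]
```

```bash
python3 steer.py '-5 0 0 0 1 1 10;-10.8 0 .3 -.7 2.9 1.9 10;-10.8 0 .3 -.7 2.9 1.9 10;-10.8 0 .3 -.7 2.9 1.9 10'; python3 -c "
from h import *
lidgo(54,60,14.3)"; python3 lid.py | grep -v "^w"
```

```text
time: 17.77
tool_pos: [491.5, 293.7, 118.6]
tcp_rot: [-165.8, 0.0, 78.8]
ft_force: [0.5, -0.6, -1.8]
finger_gap: 12.7
grip_force: 78.6
rows: [ 0.1 -0.  -0.2] [ 0.3  3.4 24. ]
pred [[355.6, 143.0], [337.6, 326.4], [115.1, 142.8], [140.7, 326.3], [394.6, 171.7], [376.1, 303.2], [351.6, 171.7], [338.8, 303.2]]
[  116   108   320   205 39747] [[116, 147], [137, 300], [164, 287], [181, 296], [198, 292], [208, 280], [214, 254], [228, 249], [231, 238], [240, 238], [240, 208], [254, 204], [274, 208], [274, 238], [283, 238], [287, 249], [300, 254], [314, 291], [334, 296], [340, 288], [353, 144], [244, 143], [244, 130], [363, 133], [360, 172], [376, 173], [381, 131], [390, 129], [387, 172], [393, 183], [377, 301], [403, 311], [435, 118], [414, 111], [211, 108], [176, 114], [177, 144], [170, 139], [170, 144]]
[236 325   7   4  27] [[236, 325], [242, 327]]
[273 325   6   4  24] [[273, 325], [278, 328]]
--
top rows [(120, 145), (140, 131), (160, 121), (180, 112), (200, 109), (220, 108), (240, 109), (260, 109), (280, 109), (300, 109), (320, 110), (340, 110)]
left cols [(150, 117), (170, 120), (190, 123), (210, 125), (230, 128), (250, 131), (270, 134), (290, 136), (310, 323)]
tongue right [(175, 391), (185, 391), (195, 390), (205, 388), (215, 387), (225, 386), (235, 385), (245, 383), (255, 382), (265, 380), (275, 379), (285, 378), (295, 376)]
tongue top [(356, 175), (362, 175), (368, 175), (374, 175), (380, 175), (386, 175)]
```

```bash
python3 - <<'E'
from h import *
d=eyes.snapshot("wrist")
print(proj(d,place(BOX,[[81,66,56],[81,-66,56],[-81,66,56],[59,58,56],[-73,58,56],[0,66,56]])).round(1).tolist())
import cv2
hsv=cv2.cvtColor(d["pixels"],cv2.COLOR_BGR2HSV);g=cv2.inRange(hsv,(60,50,40),(90,255,255))>0
print("top edge",[(x,int(np.argmax(g[:,x]))) for x in range(200,440,20)])
print("right",[(y,int(np.max(np.nonzero(g[y])[0]))) for y in range(120,310,20)])
E
```

```text
[[435.9, 116.6], [402.9, 312.5], [173.6, 112.7], [392.1, 130.0], [185.2, 124.9], [292.1, 114.4]]
top edge [(200, 109), (220, 100), (240, 109), (260, 109), (280, 109), (300, 110), (320, 110), (340, 110), (360, 110), (380, 111), (400, 111), (420, 113)]
right [(120, 435), (140, 432), (160, 433), (180, 443), (200, 422), (220, 450), (240, 448), (260, 430), (280, 441), (300, 434)]
```

```bash
python3 - <<'E'
from h import *
import cv2
d=eyes.snapshot("wrist");g=d["pixels"][:,:,1]
for x in(200,320,340,400): print(x,g[100:155,x].tolist())
for y in(125,150,250,290,): print(y,g[y,370:445].tolist())
for x in (400,394,405): print(x,g[290:330,x].tolist())
E
```

```text
200 [28, 31, 40, 28, 32, 34, 38, 42, 24, 53, 70, 75, 72, 75, 97, 107, 111, 112, 111, 111, 111, 110, 113, 106, 91, 90, 120, 128, 126, 129, 122, 126, 123, 127, 124, 122, 123, 122, 119, 113, 110, 112, 103, 94, 85, 74, 121, 142, 162, 173, 178, 174, 175, 178, 175]
320 [25, 21, 30, 30, 28, 30, 17, 22, 21, 35, 56, 75, 71, 64, 69, 74, 96, 101, 109, 112, 111, 109, 105, 104, 109, 106, 100, 89, 81, 101, 117, 90, 53, 43, 37, 47, 46, 49, 46, 45, 45, 44, 44, 45, 48, 74, 99, 108, 112, 114, 117, 114, 115, 115, 115]
340 [15, 25, 28, 33, 32, 22, 38, 31, 30, 26, 73, 76, 69, 71, 71, 65, 88, 103, 105, 108, 110, 108, 110, 107, 107, 105, 103, 93, 75, 82, 89, 110, 76, 44, 44, 46, 45, 51, 48, 44, 49, 54, 50, 48, 54, 79, 106, 109, 114, 116, 119, 119, 113, 115, 117]
400 [22, 33, 25, 29, 29, 24, 29, 23, 28, 27, 30, 65, 69, 72, 71, 72, 68, 94, 103, 106, 110, 112, 109, 111, 109, 106, 109, 102, 105, 114, 117, 118, 115, 115, 116, 113, 117, 114, 119, 118, 115, 118, 118, 118, 117, 120, 113, 117, 116, 115, 123, 116, 119, 119, 115]
125 [110, 107, 105, 108, 106, 106, 108, 111, 109, 108, 111, 109, 106, 109, 105, 108, 108
[... 1164 characters left out ...]
63, 54, 59, 60, 62, 61, 64, 60, 58, 57, 56, 59, 55, 55, 61, 51, 55, 53, 49, 49, 55, 46, 51, 47, 49, 46, 49, 52, 47, 48, 52, 48, 49, 47, 44, 43, 39, 42]
400 [179, 177, 174, 178, 177, 180, 176, 177, 177, 172, 180, 177, 174, 169, 172, 194, 242, 250, 215, 204, 191, 144, 79, 45, 48, 54, 49, 48, 49, 48, 46, 51, 41, 51, 45, 36, 38, 47, 45, 37]
394 [178, 178, 175, 176, 179, 177, 179, 178, 177, 179, 174, 171, 177, 159, 158, 170, 170, 169, 167, 174, 158, 95, 46, 51, 49, 52, 57, 48, 54, 55, 49, 50, 48, 51, 46, 47, 39, 44, 43, 42]
405 [173, 171, 172, 175, 156, 144, 131, 124, 134, 133, 103, 84, 60, 44, 40, 45, 42, 43, 52, 53, 47, 55, 50, 46, 52, 44, 49, 50, 49, 48, 45, 51, 48, 40, 39, 40, 39, 45, 39, 43]
```

```bash
python3 -c "
from h import *
lidgo(54.5,45,14.3)"
```

```text
rows: [ 0.1 -0.  -0.3] [ 0.3  7.2 37.8]
```

```bash
python3 steer.py '0 0 0 0 1.4 8 10;0 0 0 0 2.9 16 10;0 0 0 .3 4.4 24 10;0 0 -.2 .3 5.8 31 10;0 0 -.2 .3 7.2 37.8 10;0 0 -.2 .3 7.2 37.8 10;0 0 -.2 .3 7.2 37.8 10'; python3 -c "
from h import *
lidgo(55,39,14.3);lidgo(71,39,14.3)"
```

```text
time: 18.8
tool_pos: [489.2, 294.7, 79.1]
tcp_rot: [-165.8, -0.0, 79.0]
ft_force: [-0.1, -0.2, -1.0]
finger_gap: 12.6
grip_force: 78.6
rows: [ 0.1 -0.  -0. ] [-0.2  2.2  5.3]
rows: [ 0.1 -0.  -0. ] [-0.2 17.7  1.4]
```

```bash
python3 steer.py '0 0 0 0 1 3 10;0 0 0 -.2 2.2 5.3 10;0 0 0 -.2 2.2 5.3 10'; python3 -c "
from h import *
lidgo(55,39,14.3);lidgo(71,39,14.3)"
```

```text
time: 19.18
tool_pos: [489.7, 294.2, 72.9]
tcp_rot: [-165.8, 0.0, 79.0]
ft_force: [-1.0, -0.2, -1.3]
finger_gap: 12.7
grip_force: 78.6
rows: [ 0.1  0.  -0. ] [ 0.2  0.1 -0.6]
rows: [ 0.1  0.  -0. ] [ 0.2 15.6 -4.5]
```

Free so far; slide the tongue under the lip.

```bash
python3 steer.py '0 0 0 .2 3 -1 10;0 0 0 .2 6 -1.8 10;0 0 0 .2 9 -2.6 10;0 0 0 .2 12 -3.5 10;0 0 0 .2 12 -3.5 10'; python3 -c "
from h import *
lidgo(71,39,14.3)"
```

```text
time: 19.8
tool_pos: [502.5, 292.0, 73.7]
tcp_rot: [-165.8, 0.0, 79.0]
ft_force: [-0.2, -0.4, -1.5]
finger_gap: 12.9
grip_force: 78.6
rows: [ 0.1 -0.  -0. ] [-0.1  3.3 -0.6]
```

```bash
python3 steer.py '0 0 0 0 1.5 -.4 10;0 0 0 0 3 -.8 10;0 0 0 0 3 -.8 10;0 0 0 0 3 -.8 10'; python3 -c "
from h import *
lidgo(71,39,14.3);lidgo(70.5,38,9);lidgo(70.5,37.2,4.5);lidgo(70.5,37,0)"; python3 lid.py | grep -A9 -e --
```

```text
time: 20.3
tool_pos: [505.2, 291.5, 73.7]
tcp_rot: [-165.8, 0.0, 79.0]
ft_force: [-0.4, 0.1, -0.9]
finger_gap: 12.7
grip_force: 78.6
rows: [ 0.1 -0.  -0. ] [-0.1  0.7  0.1]
rows: [-5.2  0.  -0. ] [-0.7 -0.9  7.6]
rows: [-9.7  0.  -0. ] [-1.1 -1.4 13.9]
rows: [-14.2   0.   -0. ] [-1.4 -1.6 19.7]
--
top rows [(120, 118), (140, 115), (160, 113), (180, 112), (200, 113), (220, 113), (240, 111), (260, 114), (280, 114), (300, 115), (320, 115), (340, 115)]
left cols [(150, 116), (170, 118), (190, 121), (210, 124), (230, 127), (250, 130), (270, 133), (290, 136), (310, 168)]Traceback (most recent call last):
  File "lid.py", line 24, in <module>
    print("tongue right",[(y,int(np.max(np.nonzero(w[y,:420])[0]))) for y in range(175,305,10)])
                                 ~~~~~~^^^^^^^^^^^^^^^^^^^^^^^^^^
    return _wrapreduction(a, np.maximum, 'max', axis, None, out,
                          keepdims=keepdims, initial=initial, where=where)
    return ufunc.reduce(obj, axis, dtype, out, **passkwargs)
           ~~~~~~~~~~~~^^^^^^^^^^^^^^^^^^^^^^^^^^^^^^^^^^^^^
ValueError: zero-size array to reduction operation maximum which has no identity
```

```bash
python3 steer.py '-2 0 0 0 0 3 10;-3.6 0 0 -.2 -.5 5.4 10;-5.2 0 0 -.3 -.9 7.6 10;-6.7 0 0 -.3 -1 9.8 10;-8.2 0 0 -.3 -1.2 12 10;-8.2 0 0 -.3 -1.2 12 10;-8.2 0 0 -.3 -1.2 12 10'; python3 -c "
from h import *
lidgo(70.5,37.5,6);lidgo(70.5,37.5,3);lidgo(70.5,37.,0)"
```

```text
time: 21.22
tool_pos: [501.2, 292.0, 62.5]
tcp_rot: [-174.0, 0.0, 79.0]
ft_force: [0.4, 0.1, -1.3]
finger_gap: 12.6
grip_force: 78.7
rows: [ 0.  0. -0.] [-0.7 -0.1 -0.1]
rows: [-3.  0. -0.] [-0.9 -0.9  3.5]
rows: [-6.  0. -0.] [-1.1 -1.5  7.7]
```

```bash
python3 steer.py '-1.5 0 0 -.2 -.5 1.7 10;-3 0 0 -.4 -.9 3.5 10;-4.5 0 0 -.5 -1.2 5.6 10;-6 0 0 -.5 -1.5 7.7 10;-6 0 0 -.5 -1.5 7.7 10;-6 0 0 -.5 -1.5 7.7 10'; python3 -c "
from h import *
lidgo(70.5,36,0)"
```

```text
time: 21.98
tool_pos: [498.8, 292.0, 55.0]
tcp_rot: [180.0, 0.0, 79.0]
ft_force: [-1.5, 0.0, -1.2]
finger_gap: 12.6
grip_force: 78.7
rows: [ 0.  0. -0.] [-0.6  0.   1. ]
```

Level, just above the ledges. Lower gently until contact.

```bash
python3 steer.py '0 0 0 0 0 .5 10;0 0 0 0 0 1 10;0 0 0 0 0 1 10;0 0 0 0 0 1 10'; python3 steer.py '0 0 0 0 0 .5 10;0 0 0 0 0 1 10;0 0 0 0 0 1 10'
```

```text
time: 22.48
tool_pos: [498.8, 291.9, 53.8]
tcp_rot: [180.0, 0.0, 79.0]
ft_force: [-0.7, 0.7, -1.2]
finger_gap: 12.8
grip_force: 78.8
time: 22.85
tool_pos: [498.9, 291.9, 53.6]
tcp_rot: [180.0, 0.0, 79.0]
ft_force: [-3.1, -2.1, 7.1]
finger_gap: 13.1
grip_force: 79.9
```

```bash
python3 steer.py '0 0 0 0 0 -.5 16;0 0 0 0 0 -.5 22;0 0 0 0 0 -.5 32;0 0 0 0 0 -.5 40;0 0 0 0 0 -.5 40'; python3 steer.py '0 0 0 0 0 -10 40;0 0 0 0 0 -40 40;0 0 0 0 0 -90 40;0 0 0 0 0 -110 40;0 0 0 0 0 -110 40;0 0 0 0 0 -110 40'; cat > chk.py <<'E'
from h import *
import cv2
d=eyes.snapshot("wrist");g=d["pixels"][:,:,1]
for c in(-3,0,3):
    print(c,proj(d,place(BOX,[[c-70,55,42],[c-70,-55,42],[c+48,55,42],[c+48,-55,42],[c-7,25,83],[c+7,25,83],[c-7,-25,83],[c+7,-25,83]])).round(1).tolist())
print(proj(d,place(BOX,[[-73,58,56],[-73,-58,56],[59,58,56],[59,-58,56],[-61,40,36]])).round(1).tolist())
np.save("g.npy",d["pixels"])
E
python3 chk.py
```

```text
time: 23.48
tool_pos: [498.8, 292.0, 53.3]
tcp_rot: [180.0, 0.0, 79.0]
ft_force: [0.3, 0.2, 0.1]
finger_gap: 39.9
grip_force: 0.0
time: 24.22
tool_pos: [497.9, 291.5, 161.6]
tcp_rot: [-179.9, 0.1, 79.0]
ft_force: [-0.7, 0.4, -0.3]
finger_gap: 40.4
grip_force: 0.0
-3 [[167.9, 121.3], [178.5, 243.0], [313.1, 121.2], [306.5, 243.0], [243.8, 169.4], [263.3, 169.4], [244.7, 232.7], [262.9, 232.7]]
0 [[171.6, 121.3], [181.8, 243.0], [316.8, 121.2], [309.8, 243.0], [248.0, 169.4], [267.4, 169.4], [248.6, 232.7], [266.8, 232.7]]
3 [[175.3, 121.2], [185.0, 243.0], [320.5, 121.2], [313.0, 243.0], [252.2, 169.4], [271.6, 169.4], [252.5, 232.7], [270.7, 232.7]]
[[162.7, 119.1], [175.0, 253.4], [334.6, 119.0], [324.5, 253.5], [185.6, 138.6]]
```

```bash
python3 - <<'E'
import numpy as np
a=np.load("g.npy");g=a[:,:,1]
for y in(150,200,225): print(y,"160:",g[y,160:196].tolist(),"240:",g[y,240:280].tolist(),"300:",g[y,300:345].tolist())
for x in(200,290): print(x,"100:",g[100:135,x].tolist(),"236:",g[236:266,x].tolist())
print(a[160:164,330].tolist(), a[200,300:330:3].tolist())
E
```

```text
150 160: [182, 184, 184, 187, 180, 161, 117, 56, 71, 68, 72, 72, 65, 105, 132, 122, 115, 117, 118, 119, 118, 121, 116, 115, 118, 114, 115, 113, 115, 113, 119, 115, 118, 113, 116, 119] 240: [116, 117, 122, 122, 120, 117, 119, 113, 146, 175, 184, 167, 115, 116, 124, 119, 119, 122, 124, 123, 116, 121, 120, 119, 121, 120, 122, 118, 116, 115, 144, 170, 171, 169, 171, 177, 190, 189, 188, 187] 300: [119, 156, 191, 187, 185, 187, 181, 185, 186, 184, 187, 190, 180, 166, 170, 181, 243, 255, 251, 251, 250, 249, 250, 249, 250, 245, 237, 238, 242, 216, 147, 127, 72, 127, 181, 197, 196, 193, 192, 193, 191, 191, 189, 190, 190]
200 160: [61, 54, 79, 95, 106, 99, 103, 99, 103, 91, 84, 72, 66, 64, 64, 67, 60, 114, 167, 162, 153, 159, 159, 158, 160, 161, 159, 157, 159, 154, 161, 162, 160, 161, 159, 158] 240: [160, 163, 161, 162, 160, 165, 160, 162, 166, 135, 63, 63, 71, 74, 77, 75, 72, 75, 75, 74, 79, 71, 79, 78, 71, 74, 68, 63, 143, 196, 182, 185, 182, 181, 186, 183, 184, 183, 187, 185] 300: [186, 189, 189, 187, 186, 188, 185, 185, 187, 190, 189, 182, 183, 240, 255, 251, 251, 251, 251, 250, 250, 245, 
[... 887 characters left out ...]
 [154, 160, 156, 159, 157, 158, 169, 114, 75, 88, 103, 102, 109, 109, 103, 106, 103, 102, 99, 103, 102, 100, 102, 101, 101, 103, 103, 101, 103, 102]
290 100: [31, 39, 35, 36, 45, 61, 75, 72, 70, 98, 112, 115, 117, 113, 110, 110, 115, 104, 94, 89, 97, 94, 98, 111, 119, 120, 121, 120, 118, 117, 121, 120, 120, 123, 120] 236: [184, 185, 190, 185, 187, 188, 199, 145, 88, 80, 86, 87, 80, 83, 85, 82, 75, 91, 135, 160, 174, 173, 170, 176, 173, 102, 44, 52, 56, 56]
[[134, 132, 124], [129, 130, 121], [132, 128, 123], [129, 126, 122]] [[147, 186, 112], [149, 187, 113], [145, 185, 110], [146, 190, 114], [159, 183, 130], [253, 251, 252], [253, 251, 251], [248, 245, 244], [250, 245, 245], [135, 135, 126]]
```

```bash
python3 steer.py '0 0 0 -40 0 -30 40;0 0 0 -100 0 -60 40;0 0 0 -160 0 -80 40;0 0 0 -220 10 -80 40;0 0 0 -260 10 -80 40;0 0 0 -260 10 -80 40;0 0 0 -260 10 -80 40'; cat > chk2.py <<'E'
from h import *
import cv2
for n in("top","side"):
    d=eyes.snapshot(n);g=d["pixels"][:,:,1].astype(np.float32)
    f=lambda th,c,z:place(BOX,R.from_euler('y',th,degrees=True).apply(np.array([[-140,55,6],[-140,-55,6],[-22,55,6],[-22,-55,6],[-77,25,47],[-63,25,47],[-77,-25,47],[-63,-25,47]],float))+[70+c,0,z])
    for th in(0,2): print(n,th,proj(d,f(th,0,36)).round(1).tolist())
    print("rim",proj(d,place(BOX,[[-73,58,56],[-73,-58,56],[59,58,56],[59,-58,56]])).round(1).tolist())
    # rectify to box-plane z=42 at 4 px/mm and profile along box x
    xs=np.arange(-85,85,.5)
    for y in(-40,-10,10,40) if n=="top" else (-45,-35,35,45):
        p=proj(d,place(BOX,[[x,y,42] for x in xs])).astype(np.float32)
        v=cv2.remap(g,p[:,0].reshape(1,-1),p[:,1].reshape(1,-1),cv2.INTER_LINEAR)[0]
        print(n,"y",y,"x-85..-55:",v[:60:2].astype(int).tolist(),"x40..70:",v[250:310:2].astype(int).tolist())
E
python3 chk2.py
```

```text
time: 25.15
tool_pos: [458.6, 35.0, 242.1]
tcp_rot: [-179.9, 0.0, 79.0]
ft_force: [1.6, -0.3, 0.3]
finger_gap: 39.8
grip_force: 0.0
top 0 [[122.9, 221.9], [165.6, 230.7], [135.1, 176.8], [176.9, 185.2], [136.4, 196.9], [137.9, 191.3], [156.4, 200.9], [157.8, 195.4]]
top 2 [[122.3, 221.5], [165.3, 230.4], [135.0, 176.6], [176.9, 185.0], [136.3, 196.0], [137.8, 190.5], [156.3, 200.1], [157.8, 194.5]]
rim [[119.6, 222.1], [165.3, 231.6], [133.5, 171.1], [178.1, 180.0]]
top y -40 x-85..-55: [51, 53, 58, 64, 81, 121, 159, 167, 170, 171, 165, 156, 154, 153, 155, 158, 164, 167, 166, 163, 161, 158, 155, 152, 149, 146, 144, 142, 139, 136] x40..70: [115, 116, 115, 115, 115, 115, 117, 120, 121, 124, 127, 128, 131, 134, 130, 123, 117, 132, 146, 151, 135, 125, 132, 149, 166, 169, 170, 172, 172, 173]
top y -10 x-85..-55: [49, 73, 102, 122, 133, 144, 155, 166, 172, 172, 171, 165, 159, 152, 145, 138, 146, 157, 165, 165, 165, 166, 168, 169, 168, 166, 165, 165, 166, 166] x40..70: [169, 168, 168, 168, 167, 168, 171, 175, 192, 215, 238, 239, 241, 240, 235, 229, 226, 224, 223, 187, 151, 131, 146, 160, 16
[... 1569 characters left out ...]
 160, 169, 181, 183, 175, 163, 142, 121, 103, 88, 76, 92, 122, 153, 172]
side y 35 x-85..-55: [68, 68, 68, 68, 68, 69, 69, 69, 77, 96, 131, 162, 180, 187, 188, 184, 177, 172, 171, 174, 176, 176, 176, 176, 176, 176, 176, 176, 176, 177] x40..70: [176, 176, 176, 176, 176, 177, 179, 188, 211, 230, 239, 245, 246, 246, 245, 243, 239, 236, 216, 192, 165, 146, 127, 113, 98, 87, 100, 125, 154, 171]
side y 45 x-85..-55: [68, 68, 68, 69, 69, 67, 67, 67, 72, 95, 131, 162, 178, 187, 188, 182, 179, 177, 177, 177, 179, 179, 179, 178, 177, 176, 176, 176, 175, 174] x40..70: [175, 175, 175, 175, 175, 175, 171, 158, 135, 109, 84, 73, 71, 70, 70, 80, 97, 108, 111, 102, 93, 85, 84, 81, 78, 81, 93, 120, 149, 172]
```

```bash
python3 -c "
from h import *
go(place(BOX,[[-42,0,120]])[0],rot(79.07))"
```

```text
rows: [-0.1  0.   0. ] [258.6 -51.6 122.6]
```

```bash
python3 steer.py '0 0 0 50 -10 0 0;0 0 0 105 -20 0 0;0 0 0 160 -30 0 0;0 0 0 215 -42 30 0;0 0 0 250 -51.6 70 0;0 0 0 258.6 -51.6 110 0;0 0 0 258.6 -51.6 122 0;0 0 0 258.6 -51.6 122 0'; python3 -c "
from h import *
go(place(BOX,[[-42,0,48]])[0],rot(79.07))"
```

```text
time: 26.25
tool_pos: [456.9, 298.4, 120.8]
tcp_rot: [-179.9, 0.1, 79.1]
ft_force: [-0.5, 0.2, 0.5]
finger_gap: -0.1
grip_force: 0.0
rows: [-0.1  0.1  0. ] [ 1.1 -0.1 72.8]
```

```bash
python3 steer.py '0 0 0 1 0 25 0;0 0 0 1 0 45 0;0 0 0 1 0 60 0;0 0 0 1 0 68 0;0 0 0 1 0 72 0;0 0 0 1 0 73 0;0 0 0 1 0 73 0'; python3 steer.py '0 0 0 0 0 1 0;0 0 0 0 0 2 0;0 0 0 0 0 3 0;0 0 0 0 0 3 0'
```

```text
time: 27.12
tool_pos: [458.2, 299.6, 48.8]
tcp_rot: [179.9, -0.0, 79.0]
ft_force: [-1.3, -0.2, 0.1]
finger_gap: -0.1
grip_force: 0.0
time: 27.62
tool_pos: [457.8, 299.4, 45.2]
tcp_rot: [180.0, 0.0, 79.0]
ft_force: [-0.6, -0.3, -0.1]
finger_gap: 0.1
grip_force: 0.0
```

```bash
python3 steer.py '0 0 0 0 0 .7 0;0 0 0 0 0 1.4 0;0 0 0 0 0 2 0;0 0 0 0 0 2 0';python3 steer.py '0 0 0 0 0 .7 0;0 0 0 0 0 1.2 0;0 0 0 0 0 1.2 0'
```

```text
time: 28.12
tool_pos: [457.8, 299.4, 43.2]
tcp_rot: [180.0, 0.0, 79.0]
ft_force: [-0.5, -0.5, -0.1]
finger_gap: -0.1
grip_force: 0.0
time: 28.5
tool_pos: [457.9, 299.5, 42.1]
tcp_rot: [180.0, 0.0, 79.0]
ft_force: [0.6, 0.7, -0.6]
finger_gap: -0.0
grip_force: 0.0
```

```bash
python3 steer.py '0 0 0 0 0 -30 0;0 0 0 0 0 -80 0;0 0 0 0 0 -130 0;0 0 0 0 0 -170 0;0 0 0 0 0 -170 0;0 0 0 0 0 -170 0' && python3 -c "
from h import *
print(r.hand_in())"
```

```text
time: 29.25
tool_pos: [457.5, 299.4, 211.4]
tcp_rot: [-180.0, 0.0, 79.0]
ft_force: [-0.9, -0.7, -0.4]
finger_gap: -0.1
grip_force: 0.0
the job is handed in; nothing more can be done
None
```

The coin roll is lying in the cash box, and the lid is on, its tongue under the lip; camera and touch checks showed it lying level. The arm let go and I handed the job in at about 29 s.

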